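# Click the lid coder's thumbwheel to the yellow stripe and press its button

## Robot

A 7-joint arm with a two-finger parallel gripper is mounted at the origin on the work surface. World frame = base frame: x ahead of the robot, y to its left, z up, the work surface at z = 0. Lengths are in m, angles in rad, forces in N, time in s.
With the tool pointing down it reaches from about 0.4 to 0.875 m from the base axis. Payload 19.3 kg.
Tool frame: the origin (TCP) lies on the centre line of the jaws, within the pads' length; the fingertips stand 14 mm ahead of it and the grasp point (between the pads) lies 5 mm behind it; x points along the fingers, y is the direction in which the jaws open and shut, and the axes are right-handed (so a half turn about x gives the same grasp; the last joint's range is limited). The gripper opens to 85 mm and grips with 20 to 120 N. Pads are 22 mm wide; open, the fingers measure 114 mm over their backs; the gripper's body (76 mm by 85 mm) begins 54 mm behind the grasp point. The pads swing forward as they close: fully open they stand 13 mm farther back than shut.
Start: joints at [1.078, 0.521, -0.036, 1.599, 0.021, 1.021, -0.113], TCP at [0.256, -0.57, 0.245] pointing down, gripper open.
Joint ranges: [-2.91, 2.91], [-0.3, 2.13], [-1.5, 1.42], [0.17, 2.43], [-1.26, 4.41], [0.16, 1.93], [-2.52, 2.52]. Speed limits (rad/s): [1.89, 1.89, 2.39, 2.39, 3.01, 3.01, 3.01].

## Interface

Orientations are given as [roll, pitch, yaw] about the fixed x, y, z axes, in that order (R = Rz(yaw) Ry(pitch) Rx(roll)).
In Python, from workcell import monitor, optics, bot gives the robot as it stands.
- The arm moves only by the tool arm_command, never from a script. Its arguments are lists of equal length, an entry for each row: "delta_pos": the shift along the tool's x, y, z as a fraction of full scale, a list of three; "rotation": the turn, a rotation vector about the tool's x, y, z as a fraction of full scale, a list of three. In form: {"delta_pos": [[dx, dy, dz], ...], "rotation": [[wx, wy, wz], ...]}. A call has 1 to 10 rows; each row shifts and turns the pose as measured when the row begins, along the tool's axes as they then stand; what a row does not reach is not made up. Full scale, the value 1, is 30 mm for a shift and 6 degrees for a turn. A row lasts 1/10 s, in which the tool goes at most 50 mm and 8.59 degrees, less where a joint would pass 70% of its speed; a pose out of reach is approached as far as the arm can. A call with a number of a shift or a turn outside -1 to 1 is refused whole. A call with a gripper value outside its range is refused whole. "gripper" is the closure, from -1 (fully open) to 1 (shut), so that 0 is half open, set as the call begins (left out, the last holds). The fingers move at their own pace and stop on an object; "grip_force" is the grip in N (left out, the last holds). Time passes only in rows, so rows that do not move let the fingers close. It gives the time, the measured TCP pose, the force and the opening at its end, in the units of the state.
- monitor.observe(): the state, without advancing time (a new reading comes with each control period).
- optics.grab_frame(name): name is "side" or "top"; returns the picture (480x640x3 uint8, red, green, blue); there is no depth.
- optics.camera_params(name): a dict with "fx", "fy", "cx", "cy" (pixels), "dist_coeffs" ([k1, k2, p1, p2, k3] as OpenCV has them; the pictures are not rectified), "origin" and "rotation" of the camera in the world. Camera axes: x right, y down, z forward; pixel columns grow to the right and rows downward; lengths in m; the calibration is good to about 2 mm. A picture is of the moment at which its call begins. camera_params takes no time and is no camera call.
- bot.job_done(): hands the job in, once; it reports no verdict.
The state is a dict: "clock": time; "qpos": joint angles; "qd": joint speeds; "joint_efforts": joint torques, N m; "position": TCP position; "tool_rot": TCP orientation; "force": force on the tool from outside, world axes, zero at the start; "moment": the same for the moment, N m; "grip_width": finger opening in m.
Only numpy, scipy, OpenCV 4.12 (cv2) and the standard library are available. Lean on these libraries where they do the work, as an engineer would, in place of code of your own. Each camera call takes 0.05 s, during which the arm holds its last target. There are 200 camera calls.

## Task

Get the orange lid coder ready for the next batch of jars: rub the top of its knurled thumbwheel towards the machine's front with a fingertip, click by click, until it has clicked in with the yellow stripe at the very top, between the white lines. Only then press that machine's green button all the way down with a fingertip and let it come up again. Grasp and lift nothing, and leave the blue coder and the jars, can, tape roll and carton where they are.

Things in the scene. Friction and masses are not known exactly. Their poses are not given: they have to be found in the camera images.
- coder_orange: Orange lid coder, a fixed machine: housing 168 (x) x 116 mm (y), top 85 mm above the table. Origin on the table, 4 mm ahead of the housing's middle. x points to its back; the front, a steel nest 28 mm high with its gold lid, ends at x = -138 mm. On its centre line: button at x = -52, wheel at x = +38, between black cheeks 10 mm high, 54 mm long, 44 mm over their outer faces.
- wheel_orange (a joint): Wheel angle, rad; grows as the top is rubbed to the coder's front (-x). Detent every 0.419 (24 deg, 16.8 mm of rim), about 2 N at the rim to leave one; let go between, it snaps to the nearer. Stops at -0.63 and 1.88. Yellow stripe on top, between the cheeks' white lines, at 0.838. Starts at rest 1 or 2 clicks short: about 0 or 0.419.
- wheel_orange_top (a point): Topmost point of the orange coder's knurled black thumbwheel (80 mm diameter, 26 mm wide, axis along the coder's y), midway along its width, 105 mm above the table: 20 mm above the housing and 10 mm above the cheeks. Fixed to the machine, does not turn with the wheel; axes as the coder's. White ticks on the rim mark the clicks.
- button_orange (a joint): Travel of the orange coder's round green button: 0 up, 0.006 m fully down. A spring returns it; fully down takes 5 N.
- button_orange_top (a point): Centre of the top of the orange coder's green button (26 mm across); moves down with it. Pressed straight down.
- coder_blue: Blue lid coder, a fixed machine: housing 168 (x) x 116 mm (y), top 85 mm above the table. Origin on the table, 4 mm ahead of the housing's middle. x points to its back; the front, a steel nest 28 mm high with its gold lid, ends at x = -138 mm. On its centre line: button at x = -52, wheel at x = +38, between black cheeks 10 mm high, 54 mm long, 44 mm over their outer faces.
- wheel_blue (a joint): Wheel angle, rad; grows as the top is rubbed to the coder's front (-x). Detent every 0.419 (24 deg, 16.8 mm of rim), about 2 N at the rim to leave one; let go between, it snaps to the nearer. Stops at -0.63 and 1.88. Yellow stripe on top, between the cheeks' white lines, at 0.838. Starts at about 0; leave it alone.
- wheel_blue_top (a point): Topmost point of the blue coder's knurled black thumbwheel (80 mm diameter, 26 mm wide, axis along the coder's y), midway along its width, 105 mm above the table: 20 mm above the housing and 10 mm above the cheeks. Fixed to the machine, does not turn with the wheel; axes as the coder's. White ticks on the rim mark the clicks.
- button_blue (a joint): Travel of the blue coder's round green button: 0 up, 0.006 m fully down. A spring returns it; fully down takes 5 N. Leave it alone.
- button_blue_top (a point): Centre of the top of the blue coder's green button (26 mm across); moves down with it. Pressed straight down.
- jar_olives: Bystander: loose jar of olives, gold cap, 66 mm across, 115 mm tall. Origin at the centre of its underside. Leave alone.
- jar_peppers: Bystander: loose brownish red jar with red cap, 66 mm across, 115 mm tall. Origin at the centre of its underside. Leave alone.
- jar_beans: Bystander: loose tan jar with gold cap, 72 mm across, 125 mm tall. Origin at the centre of its underside. Leave alone.
- jar_capers: Bystander: loose small olive jar with green cap, 60 mm across, 90 mm tall. Origin at the centre of its underside. Leave alone.
- can_tomato: Bystander: loose red food can, 74 mm across, 105 mm tall. Origin at the centre of its underside. Leave alone.
- tape_roll: Bystander: loose brown tape roll lying flat, 96 mm across, 48 mm tall. Origin at the centre of its underside. Leave alone.
- carton: Bystander: loose small brown cardboard carton, 70 x 110 x 60 mm tall. Origin at the centre of its underside. Leave alone.

How it is judged:
On the way, in this order (a step that is already met when the one before it is completed fails the run):
1. the orange coder's wheel has clicked in with the yellow stripe at the top (value of joint wheel_orange between 0.748 and 0.928 rad and velocity of joint wheel_orange between -0.1 and 0.1 rad/s), for 0.3 s.
2. the orange coder's button is pressed all the way down (value of joint button_orange above 0.0048 m), for 0.05 s.
At the end, for the whole second after the job is handed in: The orange wheel rests clicked in with its yellow stripe on top (0.838 rad, within 0.09), its button is up again (within 1.5 mm), the blue coder's wheel is within 0.21 rad of 0 and its button up, and the jars, can, tape roll and carton stand upright within 15 mm of where they began (all of step 1 and value of joint each of button_orange, button_blue below 0.0015 m and value of joint wheel_blue between -0.21 and 0.21 rad and distance of each of jar_olives, jar_peppers, jar_beans, jar_capers, can_tomato, tape_roll, carton from where it was at the start of the episode below 0.015 m and angle between each of jar_olives, jar_peppers, jar_beans, jar_capers, can_tomato, tape_roll, carton's own z axis and vertical below 0.3 rad); the robot touches nothing.
It fails at once if the orange coder's button is pressed while its wheel is not at the yellow stripe (value of joint button_orange above 0.003 m and not (value of joint wheel_orange between 0.748 and 0.928 rad)).
It fails at once if the blue coder's wheel is turned or its button pressed (value of joint wheel_blue above 0.21 rad or value of joint wheel_blue below -0.21 rad or value of joint button_blue above 0.003 m).
It fails at once if a jar, the can, the tape roll or the carton is lifted, carried, tipped or pushed by more than 15 mm (distance of any of jar_olives, jar_peppers, jar_beans, jar_capers, can_tomato, tape_roll, carton from where it was at the start of the episode above 0.015 m or angle between any of jar_olives, jar_peppers, jar_beans, jar_capers, can_tomato, tape_roll, carton's own z axis and vertical above 0.3 rad).
It also fails if it takes over 45 s, if anything falls off the work surface, if the arm or the gripper's body presses on something with over 40 N, if the wrist force passes 120 N, or if a joint passes its speed limit or range.

## Working session

There is one attempt and no reset: what is moved stays moved. The work goes in short steps, Python scripts to look and compute and a tool call to move; the robot and the scene stay as the last step left them, time stands still between calls to the robot, and variables do not carry over. Pictures are saved under pics/ and viewed, about 8 in all and at most 12, crops included, and the job is handed in when it is done.

Besides the shell and the picture viewer there is one more tool, called after "Emit:" in YAML: its name, and indented under it one key for each argument. arm_command: Moves the arm, as the interface text tells. Its arguments: {"type":"object","properties":{"delta_pos":{"type":"array","items":{"type":"array","items":{"type":"number"}}},"rotation":{"type":"array","items":{"type":"array","items":{"type":"number"}}},"gripper":{"type":"number"},"grip_force":{"type":"number"}},"required":["delta_pos","rotation"]}

```bash
mkdir -p pics; python3 - <<'E'
from workcell import monitor, optics, bot
import cv2
for n in ("top","side"):
    cv2.imwrite(f"pics/{n}0.png",optics.grab_frame(n)[:,:,::-1])
    print(optics.camera_params(n))
print(monitor.observe())
E
```

```text
{'fx': 501.401998677656, 'fy': 501.401998677656, 'cx': 310.46721046017933, 'cy': 232.7945811833923, 'dist_coeffs': array([-0.1130527,  0.       ,  0.       ,  0.       ,  0.       ]), 'origin': array([0.45682108, 0.00358489, 1.37022851]), 'rotation': array([-3.02310934, -0.01128228, -1.59969575])}
{'fx': 532.5822070628666, 'fy': 532.5822070628666, 'cx': 332.33172477961176, 'cy': 229.96992596667525, 'dist_coeffs': array([-0.12883175,  0.        ,  0.        ,  0.        ,  0.        ]), 'origin': array([0.42526507, 1.24330855, 0.81135212]), 'rotation': array([-2.1027653 , -0.00656226, -3.01798941])}
{'clock': 0.1, 'qpos': array([ 1.07782133,  0.52194916, -0.03638213,  1.59989571,  0.02122545,
        1.02110957, -0.11277803]), 'qd': array([-0.00141119,  0.0002817 , -0.00038053,  0.00031187,  0.00078205,
        0.0001635 , -0.00050959]), 'joint_efforts': array([ 6.15219906e-03, -9.28474903e+01,  1.98577926e+00, -3.70536375e+01,
        1.83092844e-02,  5.26250762e-03, -8.20829928e-05]), 'position': array([ 0.25631934, -0.5697333 ,  0.24480575]), 'tool_rot': array([-1.50779499,  1.56982038,  2.05664339]), 'force': array([-0.1024366 , -0.08940748,  0.37137522]), 'moment': array([-0.01758744, -0.00079349, -0.00767371]), 'grip_width': 0.08519451436406142}
```

View pics/top0.png

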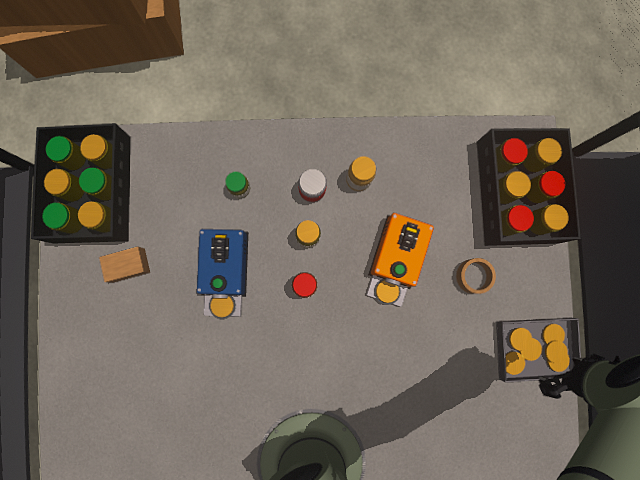

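View pics/side0.png

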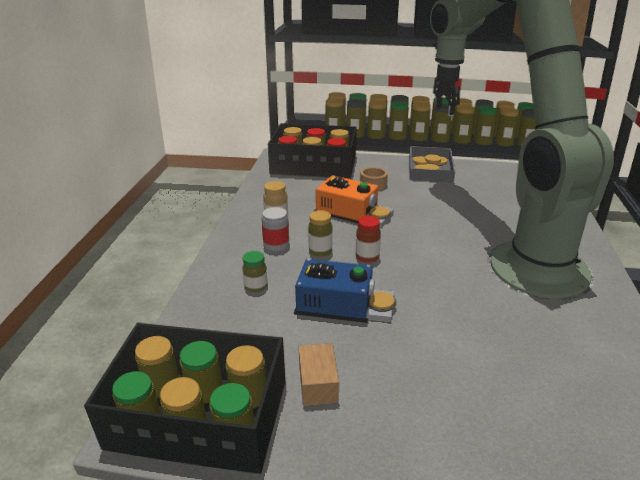

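The top view shows the orange coder at about (402,250), with its button at (399,269) and its wheel at (409,236). The blue coder is at (221,262). In the side view the orange coder is at (347,198), with its button at (364,187).

```bash
cat > h.py <<'E'
import numpy as np, cv2
from scipy.spatial.transform import Rotation as Ro
from workcell import monitor, optics, bot
def ray(n,uv):
    p=optics.camera_params(n); K=np.array([[p['fx'],0,p['cx']],[0,p['fy'],p['cy']],[0,0,1]])
    q=cv2.undistortPoints(np.array([[uv]],float),K,p['dist_coeffs'])[0,0]
    d=Ro.from_euler('xyz',p['rotation']).apply([q[0],q[1],1]); return np.array(p['origin']),d/np.linalg.norm(d)
def plane(n,uv,z):
    o,d=ray(n,uv); return o+d*(z-o[2])/d[2]
def tri(a,b):
    o1,d1=ray("top",a);o2,d2=ray("side",b)
    s=np.linalg.lstsq(np.c_[d1,-d2],o2-o1,rcond=None)[0]
    p,q=o1+s[0]*d1,o2+s[1]*d2; return (p+q)/2,np.linalg.norm(p-q)
def pix(c,n):
    p=optics.camera_params(n);R=Ro.from_euler('xyz',p['rotation'])
    K=np.array([[p['fx'],0,p['cx']],[0,p['fy'],p['cy']],[0,0,1]])
    v=R.inv().apply(np.array(c)-p['origin'])
    return cv2.projectPoints(v.reshape(1,1,3),np.zeros(3),np.zeros(3),K,p['dist_coeffs'])[0][0,0]
E
python3 - <<'E'
from h import *
I={n:cv2.imread(f"pics/{n}0.png") for n in("top","side")}
def blob(n,lo,hi,box):
    x0,y0,x1,y1=box; m=cv2.inRange(cv2.cvtColor(I[n][y0:y1,x0:x1],cv2.COLOR_BGR2HSV),lo,hi)
    c=max(cv2.findContours(m,cv2.RETR_EXTERNAL,cv2.CHAIN_APPROX_NONE)[0],key=cv2.contourArea)
    return c+[x0,y0]
g=((45,80,40),(85,255,255)); bt={}
for n,b in(("top",(380,255,420,285)),("side",(350,175,380,200))):
    c=blob(n,*g,b); e=cv2.fitEllipse(c); bt[n]=e[0]; print(n,e,cv2.contourArea(c))
P,err=tri(bt["top"],bt["side"]);print("button",P,err,plane("top",bt["top"],.09))
c=blob("top",(5,200,120),(20,255,255),(360,205,440,290))
r=cv2.minAreaRect(c);print(r)
bx=np.array([plane("top",p,.085)for p in cv2.boxPoints(r)]);print(bx,np.linalg.norm(np.diff(bx,axis=0),axis=1),bx.mean(0))
for n,b in(("top",(360,205,440,310)),("side",(300,165,400,230))):
    x0,y0,x1,y1=b; k=7 if n=="top" else 6
    cv2.imwrite(f"pics/{n}0c.png",cv2.resize(I[n][y0:y1,x0:x1],None,fx=k,fy=k,interpolation=cv2.INTER_CUBIC)[:600])
a=cv2.imread("pics/top0c.png")[:600];s=cv2.imread("pics/side0c.png")
cv2.imwrite("pics/top0c.png",a)
E
```

```text
top ((399.2122802734375, 268.78570556640625), (9.18840503692627, 9.865277290344238), 109.8859634399414) 69.0
side ((363.2976379394531, 185.28744506835938), (5.943511486053467, 7.470330238342285), 88.95043182373047) 31.0
button [ 0.50884737 -0.23823309  0.10019448] 0.0005287346118990852 [ 0.50953147 -0.24016516  0.09      ]
((403.6981506347656, 249.2213592529297), (44.05785369873047, 63.79669952392578), 17.592424392700195)
[[ 0.50109659 -0.17295752  0.085     ]
 [ 0.65763166 -0.23031948  0.085     ]
 [ 0.61967728 -0.33930403  0.085     ]
 [ 0.46348636 -0.280155    0.085     ]] [0.1667142  0.11540436 0.1670156 ] [ 0.56047297 -0.25568401  0.085     ]
```

View pics/top0c.png

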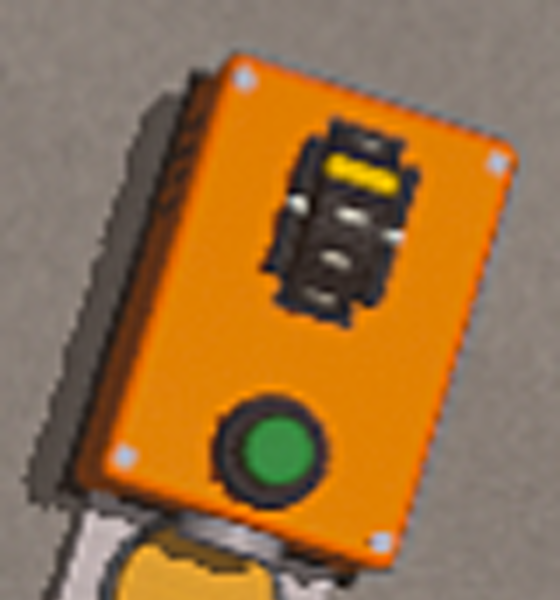

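View pics/side0c.png

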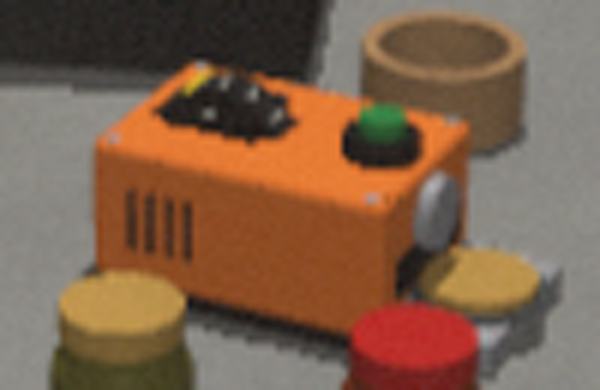

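The crop shows the stripe at (362,173), one tick behind the white cheek lines at (298,203) and (390,235), so the wheel looks one click short. I'll check that with numbers and plan the approach.

```bash
python3 - <<'E'
from h import *
f=lambda u,v:((u+.5)/7-.5+360,(v+.5)/7-.5+205)
a,b=plane("top",f(298,203),.095),plane("top",f(390,235),.095)
print("cheeks",a,b,np.linalg.norm(a-b),(a+b)/2)
ex=np.array([np.cos(np.radians(-20.4)),np.sin(np.radians(-20.4)),0]);ey=np.array([-ex[1],ex[0],0])
mid=np.array([.5605,-.2557,0]);print("wheel",mid+.034*ex,"button",mid-.056*ex)
m=(a+b)/2
for n,p in(("stripe",(362,173)),("tick",(350,215)),("tick2",(335,258))):
  for z in (.105,.1015):
    d=plane("top",f(*p),z)-m;print(n,z,d@ex,d@ey)
s=monitor.observe();R=Ro.from_euler('xyz',s['tool_rot']);print(R.as_matrix().round(3))
# target: x down; z along coder y (either sign)
for sg in(1,-1):
    z=sg*ey;x=np.array([0,0,-1.]);y=np.cross(z,x);T=Ro.from_matrix(np.c_[x,y,z])
    print(sg,np.degrees((R.inv()*T).as_rotvec()).round(1))
E
```

```text
cheeks [ 0.59963381 -0.25121998  0.095     ] [ 0.58683733 -0.28483486  0.095     ] 0.035968181403010765 [ 0.59323557 -0.26802742  0.095     ]
wheel [ 0.59236759 -0.26755145  0.        ] button [ 0.50801221 -0.23617997  0.        ]
stripe 0.105 0.01656603464976668 0.000396090847599841
stripe 0.1015 0.01722746037923764 -0.00017551211425506554
tick 0.105 0.0003709118040780155 -2.5035196072547162e-05
tick 0.1015 0.0009875369859783083 -0.0005978031183623334
tick2 0.105 -0.0164748242904986 0.00048371356812867625
tick2 0.1015 -0.01590479944676544 -8.764700310673681e-05
[[-0.     0.41  -0.912]
 [ 0.001 -0.912 -0.41 ]
 [-1.    -0.001  0.   ]]
1 [1.346e+02 1.000e-01 0.000e+00]
-1 [-45.4  -0.    0.1]
```

Emit:
arm_command:
  delta_pos:
    - [0,0,0]
    - [0,0,0]
    - [0,0,0]
    - [0,0,0]
    - [0,0,0]
    - [0,0,0]
    - [0,0,0]
    - [0,0,0]
  rotation:
    - [-0.95,0,0]
    - [-0.95,0,0]
    - [-0.95,0,0]
    - [-0.95,0,0]
    - [-0.95,0,0]
    - [-0.95,0,0]
    - [-0.95,0,0]
    - [-0.95,0,0]
  gripper: 1

```text
clock: 0.9
position: [0.2558, -0.5683, 0.242]
tool_rot: [-2.281, 1.564, 2.11]
force: [-1.0, 0.4, 0.3]
grip_width: -0.0001
```

Emit:
arm_command:
  delta_pos:
    - [0,0.5,-0.95]
    - [0,0.5,-0.95]
    - [0,0.5,-0.95]
    - [0,0.5,-0.95]
    - [0,0.5,-0.95]
    - [0,0.5,-0.95]
    - [0,0.5,-0.95]
    - [0,0.5,-0.95]
    - [0,0.5,-0.95]
    - [0,0.5,-0.95]
  rotation:
    - [0,0,0]
    - [0,0,0]
    - [0,0,0]
    - [0,0,0]
    - [0,0,0]
    - [0,0,0]
    - [0,0,0]
    - [0,0,0]
    - [0,0,0]
    - [0,0,0]

```text
clock: 1.9
position: [0.4906, -0.3395, 0.2388]
tool_rot: [-2.022, 1.559, 2.364]
force: [-0.1, 0.1, -0.6]
grip_width: 0.0003
```

```bash
cat > g.py <<'E'
from h import *
import sys
def go(target):
    s=monitor.observe();R=Ro.from_euler('xyz',s['tool_rot'])
    ex=np.array([np.cos(np.radians(-20.6)),np.sin(np.radians(-20.6)),0]);ey=np.array([-ex[1],ex[0],0])
    x=np.array([0,0,-1.]);T=Ro.from_matrix(np.c_[x,ex,-ey])
    print("pos",s['position'].round(4),"F",s['force'].round(1),"shift mm",(R.inv().apply(np.array(target)-s['position'])*1e3).round(1),"rot deg",np.degrees((R.inv()*T).as_rotvec()).round(2),"wrel",((s['position']-[.593,-.2678,.105])@np.c_[ex,ey,[0,0,1]]*1e3).round(1))
if __name__=="__main__": go([float(v) for v in sys.argv[1:]])
E
python3 g.py .597 -.2693 .16
```

```text
pos [ 0.4906 -0.3395  0.2388] F [-0.1  0.1 -0.6] shift mm [  78.5   79.2 -100.2] rot deg [ 1.88 -0.3   0.64] wrel [ -70.7 -103.2  133.8]
```

Emit:
arm_command:
  delta_pos:
    - [0,0.53,-0.67]
    - [0,0.53,-0.67]
    - [0.3,0.53,-0.67]
    - [0.5,0.53,-0.67]
    - [0.5,0.53,-0.67]
    - [0.4,0,0]
    - [0,0,0]
  rotation:
    - [0.06,-0.01,0.02]
    - [0.06,-0.01,0.02]
    - [0.06,-0.01,0.02]
    - [0.06,-0.01,0.02]
    - [0.06,-0.01,0.02]
    - [0,0,0]
    - [0,0,0]

```text
clock: 2.6
position: [0.6051, -0.2625, 0.1838]
tool_rot: [-2.1, 1.567, 2.259]
force: [-0.5, -0.1, 0.2]
grip_width: -0.0005
```

```bash
python3 g.py .598 -.2697 .125
```

```text
pos [ 0.6051 -0.2625  0.1838] F [-0.5 -0.1  0.2] shift mm [58.8 -4.   9.4] rot deg [ 0.36 -0.1   0.17] wrel [ 9.4  9.3 78.8]
```

Emit:
arm_command:
  delta_pos:
    - [0.4,-0.13,0.31]
    - [0.5,0,0]
    - [0.5,0,0]
    - [0.3,0,0]
    - [0,0,0]
  rotation:
    - [0.06,0,0.02]
    - [0,0,0]
    - [0,0,0]
    - [0,0,0]
    - [0,0,0]

```text
clock: 3.1
position: [0.5971, -0.2712, 0.1308]
tool_rot: [-2.627, 1.569, 1.725]
force: [-0.9, 0.5, 0.2]
grip_width: 0.0002
```

```bash
python3 g.py .598 -.2697 .119; python3 - <<'E'
from h import *
I=optics.grab_frame("side")[:,:,::-1];J=optics.grab_frame("top")[:,:,::-1]
f=lambda i:cv2.resize(i,None,fx=4,fy=4,interpolation=cv2.INTER_CUBIC)
cv2.imwrite("pics/a.png",np.hstack([f(I[120:245,300:400]),f(J[195:320,360:460])]))
E
```

```text
pos [ 0.5971 -0.2712  0.1308] F [-0.9  0.5  0.2] shift mm [11.8  0.4 -1.7] rot deg [-0.08 -0.08  0.04] wrel [ 5.  -1.7 25.8]
```

View pics/a.png

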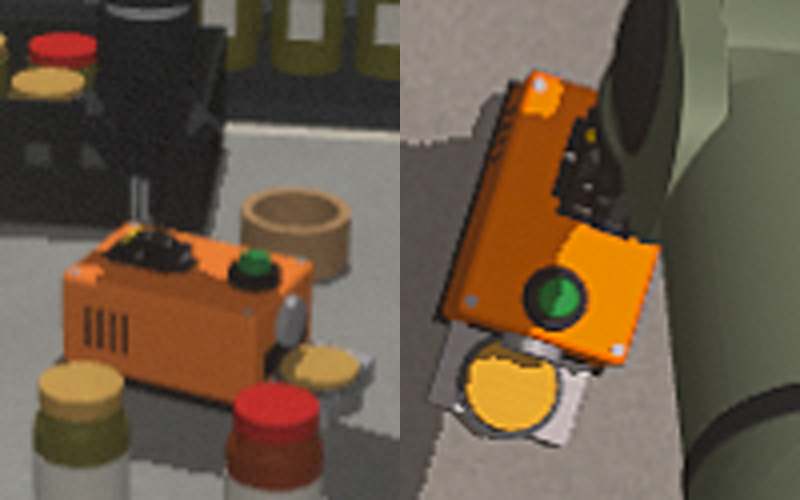

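The tips at (138,220) in the side crop are right above the wheel. I'll go down in small steps while watching the force.

Emit:
arm_command:
  delta_pos:
    - [0.2,0.05,-0.05]
    - [0.13,0,0]
    - [0,0,0]
  rotation:
    - [0,0,0]
    - [0,0,0]
    - [0,0,0]

```text
clock: 3.5
position: [0.6007, -0.2704, 0.1228]
tool_rot: [2.016, 1.568, 0.084]
force: [-0.2, 0.1, -0.3]
grip_width: -0.0002
```

Emit:
arm_command:
  delta_pos:
    - [0.05,0,0]
    - [0,0,0]
  rotation:
    - [0,0,0]
    - [0,0,0]

```text
clock: 3.7
position: [0.6008, -0.2703, 0.1214]
tool_rot: [1.981, 1.567, 0.05]
force: [-0.4, -0.4, -0.2]
grip_width: 0.0
```

Emit:
arm_command:
  delta_pos:
    - [0.06,0,0]
    - [0,0,0]
  rotation:
    - [0,0,0]
    - [0,0,0]

```text
clock: 3.9
position: [0.6009, -0.2704, 0.1197]
tool_rot: [1.941, 1.567, 0.009]
force: [1.0, 0.3, 0.7]
grip_width: 0.0
```

Emit:
arm_command:
  delta_pos:
    - [0.06,0,0]
    - [0,0,0]
  rotation:
    - [0,0,0]
    - [0,0,0]

```text
clock: 4.1
position: [0.602, -0.2707, 0.119]
tool_rot: [1.789, 1.564, -0.142]
force: [-0.7, 0.2, 1.7]
grip_width: 0.0004
```

```bash
python3 g.py .593 -.2678 .119
```

```text
pos [ 0.602  -0.2707  0.119 ] F [-0.7  0.2  1.7] shift mm [-0.1 -9.4  0.4] rot deg [-0.06 -0.08 -0.36] wrel [ 9.4  0.4 14. ]
```

Emit:
arm_command:
  delta_pos:
    - [0.1,0,0]
    - [0.1,-0.1,0]
  rotation:
    - [0,0,0]
    - [0,0,0]

```text
clock: 4.3
position: [0.6038, -0.2714, 0.1178]
tool_rot: [1.648, 1.553, -0.284]
force: [4.6, -2.2, 37.2]
grip_width: 0.0001
```

```bash
python3 g.py .593 -.2678 .119
```

```text
pos [ 0.6038 -0.2714  0.1178] F [ 4.6 -2.2 37.2] shift mm [ -1.4 -11.3   0.5] rot deg [-0.09 -0.08 -1.04] wrel [11.4  0.5 12.8]
```

Pressing at +11 mm is too far back on the rim, and the force came out high. I'll back off, straighten the tool and start nearer the top.

Emit:
arm_command:
  delta_pos:
    - [-0.15,0,0]
    - [0,-0.25,0]
    - [0,0,0]
  rotation:
    - [0,0,0]
    - [0,0,-0.17]
    - [0,0,0]

```text
clock: 4.6
position: [0.5968, -0.2688, 0.1232]
tool_rot: [2.379, 1.569, 0.447]
force: [0.8, -0.4, 0.4]
grip_width: 0.0002
```

```bash
python3 g.py .597 -.2693 .119; python3 - <<'E'
from h import *
I=optics.grab_frame("side")[:,:,::-1];J=optics.grab_frame("top")[:,:,::-1]
f=lambda i:cv2.resize(i,None,fx=8,fy=8,interpolation=cv2.INTER_CUBIC)
cv2.imwrite("pics/b.png",np.hstack([f(I[155:205,310:360]),f(J[215:265,385:435])]))
E
```

```text
pos [ 0.5968 -0.2688  0.1232] F [ 0.8 -0.4  0.4] shift mm [4.2 0.4 0.4] rot deg [-0.1  -0.07 -0.07] wrel [ 3.9  0.4 18.2]
```

View pics/b.png

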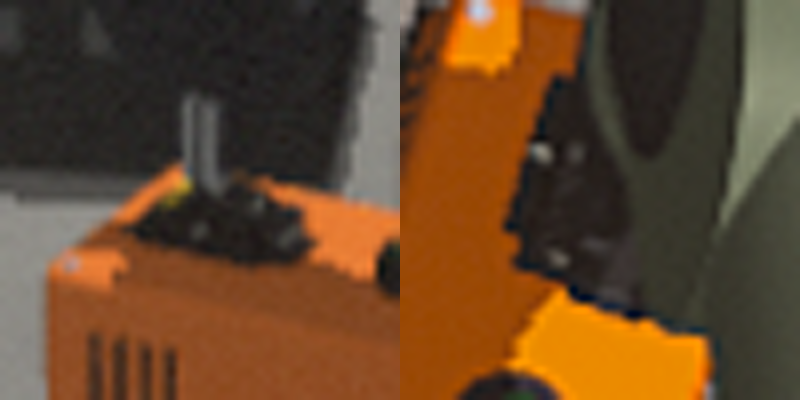

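The stripe is still just behind the finger, at (180,190) in the side crop. Next I'll touch down near the top and rub forward.

Emit:
arm_command:
  delta_pos:
    - [0.13,0,0]
    - [0.07,0,0]
    - [0.05,-0.1,0]
  rotation:
    - [0,0,0]
    - [0,0,0]
    - [0,0,0]

```text
clock: 5.0
position: [0.5982, -0.2693, 0.1187]
tool_rot: [1.684, 1.559, -0.249]
force: [-0.3, -0.9, 25.5]
grip_width: 0.0005
```

Emit:
arm_command:
  delta_pos:
    - [0.05,-0.1,0]
  rotation:
    - [0,0,0]

```text
clock: 5.1
position: [0.5971, -0.2689, 0.1188]
tool_rot: [1.649, 1.555, -0.283]
force: [0.3, -0.6, 21.8]
grip_width: -0.0
```

```bash
python3 g.py .593 -.2678 .119
```

```text
pos [ 0.5971 -0.2689  0.1188] F [ 0.3 -0.6 21.8] shift mm [-0.3 -4.2  0.4] rot deg [-0.13 -0.07 -0.9 ] wrel [ 4.2  0.4 13.8]
```

Emit:
arm_command:
  delta_pos:
    - [0.04,-0.2,0]
    - [0.04,-0.2,0]
  rotation:
    - [0,0,0]
    - [0,0,0]

```text
clock: 5.3
position: [0.5889, -0.2658, 0.1188]
tool_rot: [1.618, 1.547, -0.315]
force: [-0.3, -1.0, 15.9]
grip_width: -0.0
```

```bash
python3 g.py .593 -.2678 .119
```

```text
pos [ 0.5889 -0.2658  0.1188] F [-0.3 -1.  15.9] shift mm [-0.1  4.6  0.4] rot deg [-0.15 -0.06 -1.37] wrel [-4.6  0.4 13.8]
```

Emit:
arm_command:
  delta_pos:
    - [0.04,-0.18,0]
  rotation:
    - [0,0,0]

```text
clock: 5.4
position: [0.5846, -0.2643, 0.1185]
tool_rot: [1.608, 1.544, -0.325]
force: [-3.0, 0.4, 17.8]
grip_width: -0.0002
```

```bash
python3 g.py .593 -.2678 .119
```

```text
pos [ 0.5846 -0.2643  0.1185] F [-3.   0.4 17.8] shift mm [-0.3  9.1  0.3] rot deg [-0.16 -0.06 -1.52] wrel [-9.1  0.3 13.5]
```

Emit:
arm_command:
  delta_pos:
    - [-0.5,0,0]
    - [-1,0,0]
    - [-0.5,-0.5,0.5]
    - [0,-0.8,0.8]
    - [0,-0.8,0.8]
    - [0,0,1]
    - [0,0,0]
  rotation:
    - [0,0,-0.1]
    - [0,0,-0.15]
    - [0,0,0]
    - [0,0,0]
    - [0,0,0]
    - [0,0,0]
    - [0,0,0]

```text
clock: 6.1
position: [0.4877, -0.3293, 0.1773]
tool_rot: [-1.88, 1.566, 2.473]
force: [0.0, -0.4, -0.0]
grip_width: 0.0002
```

```bash
python3 g.py .508 -.2370 .15; python3 - <<'E'
from h import *
I=optics.grab_frame("side")[:,:,::-1];J=optics.grab_frame("top")[:,:,::-1]
cv2.imwrite("pics/side1.png",I);cv2.imwrite("pics/top1.png",J)
f=lambda i:cv2.resize(i,None,fx=7,fy=7,interpolation=cv2.INTER_CUBIC)
cv2.imwrite("pics/c.png",np.hstack([f(I[160:230,310:365]),f(J[205:275,380:435])]))
E
```

```text
pos [ 0.4877 -0.3293  0.1773] F [ 0.  -0.4 -0. ] shift mm [ 27.5 -13.4 -93.4] rot deg [-0.02 -0.08  0.24] wrel [-76.9 -94.6  72.3]
```

View pics/c.png

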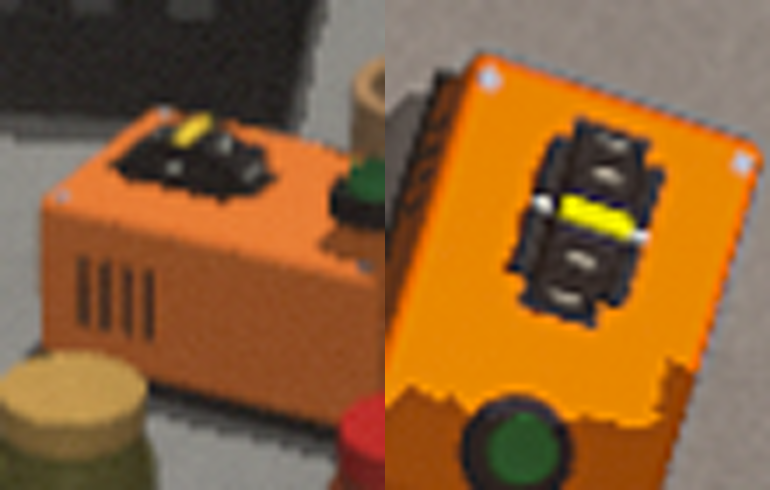

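The yellow stripe sits at (597,215), exactly between the white lines at (541,203) and (640,236), so the wheel has clicked in. On to the button.

Emit:
arm_command:
  delta_pos:
    - [0,-0.09,-0.62]
    - [0,-0.09,-0.62]
    - [0,-0.09,-0.62]
    - [0,-0.09,-0.62]
    - [0,-0.09,-0.62]
    - [0.5,0,0]
    - [0.5,0,0]
    - [0,0,0]
  rotation:
    - [0,0,0]
    - [0,0,0]
    - [0,0,0]
    - [0,0,0]
    - [0,0,0]
    - [0,0,0]
    - [0,0,0]
    - [0,0,0]

```text
clock: 7.0
position: [0.5146, -0.2205, 0.1445]
tool_rot: [-2.555, 1.561, 1.812]
force: [-0.2, -0.2, -0.2]
grip_width: -0.0
```

```bash
python3 g.py .5085 -.2372 .114
```

```text
pos [ 0.5146 -0.2205  0.1445] F [-0.2 -0.2 -0.2] shift mm [30.3  0.1 18.1] rot deg [ 0.82 -0.47  0.32] wrel [-90.   16.7  39.5]
```

Emit:
arm_command:
  delta_pos:
    - [0,0,0.57]
    - [0.3,0,0]
    - [0.3,0,0]
    - [0,0,0]
  rotation:
    - [0.14,-0.08,0.05]
    - [0,0,0]
    - [0,0,0]
    - [0,0,0]

```text
clock: 7.4
position: [0.5094, -0.2368, 0.1259]
tool_rot: [1.008, 1.57, -0.922]
force: [0.1, 0.2, 0.7]
grip_width: -0.0002
```

```bash
python3 g.py .5085 -.2372 .114
```

```text
pos [ 0.5094 -0.2368  0.1259] F [0.1 0.2 0.7] shift mm [11.9 -0.7  0.7] rot deg [-0.01  0.02 -0.04] wrel [-89.2  -0.4  20.9]
```

Centred over the button. Pressing down in steps.

Emit:
arm_command:
  delta_pos:
    - [0.3,0,0]
    - [0.13,0,0]
  rotation:
    - [0,0,0]
    - [0,0,0]

```text
clock: 7.6
position: [0.5106, -0.237, 0.1139]
tool_rot: [1.429, 1.567, -0.502]
force: [-20.6, 7.3, 69.3]
grip_width: 0.0
```

Emit:
arm_command:
  delta_pos:
    - [0.1,0,0]
  rotation:
    - [0,0,0]

```text
clock: 7.7
position: [0.5108, -0.2371, 0.1134]
tool_rot: [1.229, 1.567, -0.702]
force: [-29.0, 11.4, 98.9]
grip_width: 0.0004
```

Force is high, so I'm retreating now. Then I'll probe again gently to find the spring travel.

Emit:
arm_command:
  delta_pos:
    - [-0.2,0,0]
    - [-0.3,0,0]
    - [0,0,0]
  rotation:
    - [0,0,0]
    - [0,0,0]
    - [0,0,0]

```text
clock: 8.0
position: [0.511, -0.2369, 0.1299]
tool_rot: [1.218, 1.565, -0.713]
force: [-0.4, 0.4, 0.6]
grip_width: -0.0001
```

```bash
python3 g.py .5085 -.2372 .12;python3 - <<'E'
from h import *
I=optics.grab_frame("side")[:,:,::-1]
cv2.imwrite("pics/d.png",cv2.resize(I[150:220,310:400],None,fx=8,fy=8,interpolation=cv2.INTER_CUBIC))
E
```

```text
pos [ 0.511  -0.2369  0.1299] F [-0.4  0.4  0.6] shift mm [ 9.9 -2.3  1.1] rot deg [-0.03  0.11 -0.31] wrel [-87.6   0.1  24.9]
```

View pics/d.png

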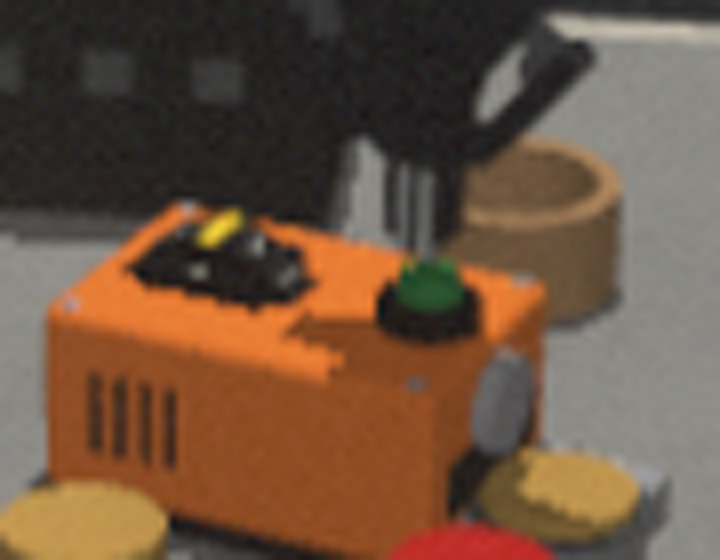

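The stripe is still on top at (220,230), and the button is up at (430,285). Probing it gently.

Emit:
arm_command:
  delta_pos:
    - [0.15,-0.08,0.03]
    - [0.13,0,0]
  rotation:
    - [0,0,-0.05]
    - [0,0,0]

```text
clock: 8.25
position: [0.5078, -0.2367, 0.1197]
tool_rot: [-0.711, 1.568, -2.642]
force: [-1.2, -0.4, 2.7]
grip_width: 0.0001
```

Emit:
arm_command:
  delta_pos:
    - [0.07,0,0]
  rotation:
    - [0,0,0]

```text
clock: 8.35
position: [0.5077, -0.2367, 0.1167]
tool_rot: [-0.854, 1.568, -2.785]
force: [1.8, -0.2, 3.7]
grip_width: 0.0001
```

Emit:
arm_command:
  delta_pos:
    - [0.07,0,0]
  rotation:
    - [0,0,0]

```text
clock: 8.45
position: [0.5079, -0.2368, 0.1145]
tool_rot: [-0.795, 1.568, -2.726]
force: [-6.7, 3.2, 40.9]
grip_width: -0.0001
```

Emit:
arm_command:
  delta_pos:
    - [0.06,0,0]
  rotation:
    - [0,0,0]

```text
clock: 8.55
position: [0.5081, -0.2369, 0.114]
tool_rot: [-0.529, 1.568, -2.46]
force: [-18.3, 7.3, 66.4]
grip_width: -0.0001
```

Emit:
arm_command:
  delta_pos:
    - [0.05,0,0]
  rotation:
    - [0,0,0]

```text
clock: 8.65
position: [0.5081, -0.2369, 0.1143]
tool_rot: [-0.354, 1.568, -2.286]
force: [-15.9, 6.3, 50.1]
grip_width: -0.0003
```

The probe shows a soft spring region from about 0.120 to 0.1145 m, then a hard stop, so the button went fully down. Lifting clear.

Emit:
arm_command:
  delta_pos:
    - [-0.3,0,0]
    - [-0.6,0,0]
    - [-1,0,0]
    - [-1,0,0.8]
    - [0,0,1]
    - [0,0,1]
    - [0,0,1]
    - [0,0,0]
    - [0,0,0]
  rotation:
    - [0,0,0]
    - [0,0,0]
    - [0,0,0]
    - [0,0,0]
    - [0,0,0]
    - [0,0,0]
    - [0,0,0]
    - [0,0,0]
    - [0,0,0]

```text
clock: 9.55
position: [0.4663, -0.3457, 0.2029]
tool_rot: [-1.005, 1.566, -2.934]
force: [-0.1, 0.6, -0.1]
grip_width: -0.0003
```

```bash
python3 - <<'E'
from h import *
s=monitor.observe();print(s['clock'],s['position'],s['force'])
I=optics.grab_frame("side")[:,:,::-1];J=optics.grab_frame("top")[:,:,::-1]
a=cv2.imread("pics/top0.png")
d=cv2.absdiff(J,a).max(2)[120:330,90:500]
n,_,st,_=cv2.connectedComponentsWithStats((d>60).astype(np.uint8)); print([tuple(x+[90,120,0,0,0]) for x in st[1:] if x[4]>15])
f=lambda i,k:cv2.resize(i,None,fx=k,fy=k,interpolation=cv2.INTER_CUBIC)
t=np.hstack([f(I[165:225,315:395],5),f(J[210:270,365:445],5)])
b=f(J[120:330,100:500],2)[:300]
b=cv2.resize(J[120:330,90:510],(800,400))[:300]
cv2.imwrite("pics/e.png",np.vstack([t,cv2.resize(J[120:330,90:510],(800,300))]))
E
```

```text
9.55 [ 0.46634774 -0.34571834  0.202921  ] [-0.08484824  0.59897739 -0.0593957 ]
[(np.int64(406), np.int64(227), np.int64(11), np.int64(6), np.int64(37)), (np.int64(405), np.int64(233), np.int64(11), np.int64(6), np.int64(40)), (np.int64(492), np.int64(240), np.int64(8), np.int64(6), np.int64(23)), (np.int64(448), np.int64(248), np.int64(48), np.int64(82), np.int64(2004)), (np.int64(384), np.int64(268), np.int64(35), np.int64(18), np.int64(217)), (np.int64(367), np.int64(279), np.int64(12), np.int64(19), np.int64(102)), (np.int64(377), np.int64(283), np.int64(22), np.int64(20), np.int64(324)), (np.int64(394), np.int64(287), np.int64(14), np.int64(19), np.int64(107))]
```

View pics/e.png

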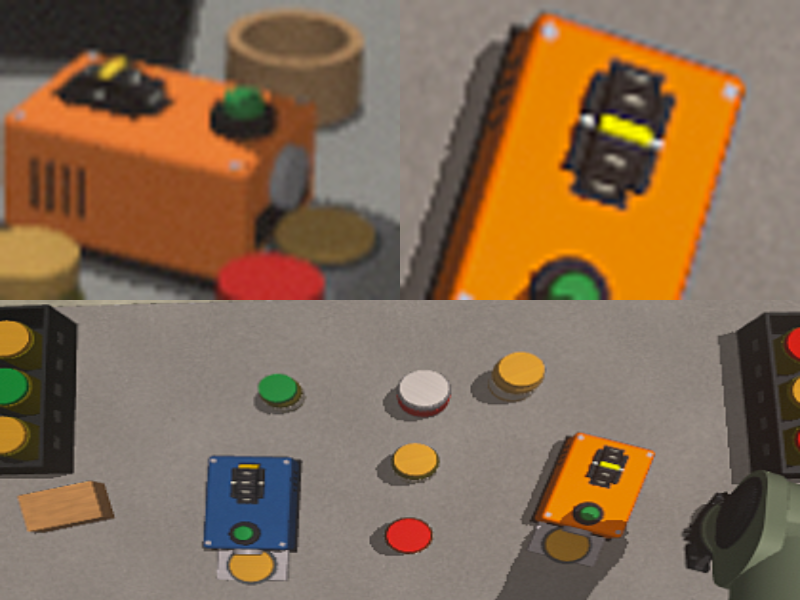

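The stripe is between the white lines at (627,130), the button is up at (243,100), and nothing else has moved. Handing in.

```bash
python3 -c "
from workcell import bot;print(bot.job_done())"
```

```text
the job is handed in; nothing more can be done
None
```

I rubbed the orange coder's wheel one click towards the front, which put the yellow stripe on top, and only then pressed its green button. The job was handed in at about 9.7 s; no verdict is reported.

- **Wheel:** it started one click short, with the stripe about 16.5 mm behind the white lines. The first touch was too far back on the rim and reached 37 N without turning the wheel. I backed off and rubbed again nearer the top. The pictures after the rub and at the end show the stripe exactly between the white lines.
- **Button:** I pressed it twice. The first press came down too fast: about 99 N at the wrist, against the 120 N limit. The second was slower, though I kept pressing into the stop and it reached 66 N. It showed about 6 mm of springy travel and then a hard stop, so the button was fully down. I judged this from force and height, as the joint itself cannot be read.
- **Last checks:** the button is up again, the arm is clear with no force on it, and the blue coder, jars, can and carton show no change in the top view. The arm hid the tape roll from above. The side view shows it standing, but I did not measure its position.

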